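Fetch the plug socket from under the bin of nuts

TASK

The plug socket for the chainsaw is in the red bin, underneath the yellow bin that holds three loose nuts. Lift this yellow bin off, keeping it level with its nuts inside, lower it without dropping it onto the other yellow bin so that it sits square and fully seated as a stack, and let go. Then take the socket out of the red bin and leave it in the green tray; the red bin, the lower yellow bin and everything else on the bench stay where they are.

Things in the scene. Friction and masses are not known exactly. Their poses are not given: they have to be found in the camera images.
- nut_bin: yellow bin with three loose nuts, 0.25 kg, stacked on the red bin: 120 (x, long) x 68 x 58 mm high, walls 3 mm, origin at the centre of its underside, inner floor at 12 mm, low notch in its -x end. Its bottom 8 mm is a foot, 106 x 54 mm, that drops into the rim below (inside 114 x 62 mm); stacked origins are 50 mm apart. Its flat long sides can be gripped across the 68 mm
- red_bin: red stacking bin, loose on the bench, same shape and size as the yellow bin on top of it (120 x 68 x 58 mm, inside 114 x 62 mm, inner floor at 12 mm, origin at the centre of its underside, x along its length); the plug socket stands in it
- bolt_bin: the other yellow stacking bin, loose on the bench, same shape and size (120 x 68 x 58 mm, rim at 58 mm, origin at the centre of its underside, x along its length), with a few bolts lying low inside; the nut bin is to be stacked on it, either way round
- plug_socket: plug socket: steel cylinder with a blue band, diameter 24 mm, height 34 mm, standing upright on the red bin's inner floor within 16 mm of its centre along the bin's length and 6 mm across; origin at the centre of its underside, z up its axis. Along the bin's length there is room for the fingers on both sides, across the bin hardly
- green_tray: shallow open green tray fixed to the bench, outside 160 (x) x 120 (y) x 35 mm high, walls and floor 4 mm; origin at the centre of its underside
- nut0: loose hexagonal steel nut in the nut bin, 24 mm across flats, 13 mm high, origin at the centre of its underside
- nut1: loose hexagonal steel nut in the nut bin, 24 mm across flats, 13 mm high, origin at the centre of its underside
- nut2: loose hexagonal steel nut in the nut bin, 24 mm across flats, 13 mm high, origin at the centre of its underside
- spray_can: bystander: spray can with a blue label, diameter 60 mm, 170 mm high, origin at the centre of its underside
- screw_jar: bystander: glass jar with a red lid, diameter 72 mm, 85 mm high, origin at the centre of its underside
- tape_roll: bystander: roll of black tape lying flat, diameter 90 mm, 25 mm high, origin at the centre of its underside
- wrench: bystander: steel wrench lying flat, 170 mm long along its x
- hammer: bystander: hammer lying flat, 270 mm long along its x
Not all that is in view belongs to the job. Of the things that look like the green_tray, the middle-sized one is meant.

How it is judged:
By the outcome, as a careful person would: the job done as asked, in the order asked, and still so for the second after the job is handed in, with the robot touching nothing.
It also fails if it takes over 58 s, if anything falls off the work surface, if the arm or the gripper's body presses on something with over 40 N, if the wrist force passes 120 N, or if a joint passes its speed limit or range.

ROBOT

A 7-joint arm with a two-finger parallel gripper is mounted at the origin on the work surface. World frame = base frame: x ahead of the robot, y to its left, z up, the work surface at z = 0. Lengths are in m, angles in rad, forces in N, time in s.
With the tool pointing down it reaches from about 0.425 to 0.925 m from the base axis. Payload 6.8 kg.
Tool frame: the origin (TCP) lies at the very end of the fingers, on their centre line; the grasp point (between the pads) lies 19 mm behind it (r.tcp_to_grasp is the distance from the TCP to the grasp point, in m); z points along the fingers, y is the line along which they close (so a half turn about z gives the same grasp; the last joint's range is limited). The gripper opens to 85 mm and grips with 20 to 120 N. Pads are 22 mm wide; open, the fingers measure 114 mm over their backs; the gripper's body (76 mm by 85 mm) begins 54 mm behind the grasp point. The pads swing forward as they close: fully open they stand 13 mm farther back than shut.
Start: joints at [1.085, 0.477, 0.022, 1.555, -0.011, 1.109, -0.083], TCP at [0.249, -0.627, 0.231] pointing down, gripper open.
Joint ranges: [-2.96, 2.96], [-0.34, 2.1], [-1.41, 1.46], [0.24, 2.44], [-1.37, 4.51], [0.17, 1.92], [-2.96, 2.96]. Speed limits (rad/s): [2.39, 2.39, 3.14, 3.14, 3.14, 3.14, 3.14].

INTERFACE

Orientations are given as a rotation vector (axis times angle).
In Python, from bench import r gives the robot as it stands.
- The arm moves only by the tool step_arm, never from a script. Its argument "moves" is a list of rows, each a list of 7 numbers: the shift along the tool's x, y, z in mm, then the turn, a rotation vector about the tool's x, y, z in rad, then the finger opening in mm, from 0 to 85.4. A call has 1 to 8 rows; each row is the pose to reach, as a shift and turn from the pose commanded when the call began, along the tool's axes at that moment; what a row does not reach only later rows make up. A row lasts 1/10 s, in which the tool goes at most 50 mm and 8.59 degrees, less where a joint would pass 70% of its speed; a pose out of reach is approached as far as the arm can. A call with a gripper value outside its range is refused whole. The fingers move at their own pace and stop on an object; "grip_force" is the grip in N (left out, the last holds). Time passes only in rows, so rows that repeat a pose let the fingers close. It gives the time, the measured TCP pose, the force, the opening and the grip force at its end, in the units of the state.
- r.get_obs(): the state, without advancing time (a new reading comes with each control period).
- r.grab_frame(name): name is "side" or "top"; returns a dict with "image" (480x640x3 uint8, red, green, blue), "depth" (480x640 float32, m along the optical axis (not along the pixel's ray), 0 where there is no reading), "mtx" (3x3 intrinsics, pixels), "rvec" (rotation vector, rad) and "tvec" (3), from world to camera coordinates, as OpenCV has them. Camera axes: x right, y down, z forward; pixel columns grow to the right and rows downward; lengths in m; the calibration is good to about 2 mm. A picture is of the moment at which its call begins.
- r.hand_in(): hands the job in; it is judged then, once.
The state is a dict: "clock": time; "joints": joint angles; "qvel": joint speeds; "tau": joint torques, N m; "tcp_pos": TCP position; "orientation": TCP orientation; "contact_force": force on the tool from outside, world axes, zero at the start; "moment": the same for the moment, N m; "grip_width": finger opening in m; "gripper_force": force on a finger pad.
Only numpy, scipy, OpenCV 4.12 (cv2) and the standard library are available. Lean on these libraries where they do the work, as an engineer would, in place of code of your own. Each camera call takes 0.05 s, during which the arm holds its last target. There are 200 camera calls.

## Working session

There is one attempt and no reset: what is moved stays moved. The work goes in short steps, Python scripts to look and compute and a tool call to move; the robot and the scene stay as the last step left them, time stands still between calls to the robot, and variables do not carry over. Pictures are saved under pics/ and viewed, at most 10 in all, crops included, and the job is handed in when it is done.

Besides the shell and the picture viewer there is one more tool, called after ">>>" in YAML: its name, and indented under it one key for each argument. step_arm: Moves the arm, as the interface text tells. Its arguments: {"type":"object","properties":{"moves":{"type":"array","items":{"type":"array","items":{"type":"number"}}},"grip_force":{"type":"number"}},"required":["moves"]}

```bash
mkdir -p pics
cat > h.py <<'E'
import numpy as np, cv2
from bench import r
def grab(n):
    f=r.grab_frame(n); R=cv2.Rodrigues(np.array(f['rvec'],float))[0]; t=np.array(f['tvec'],float).reshape(3)
    d=f['depth']; K=f['mtx']; v,u=np.indices(d.shape)
    P=np.stack([(u-K[0,2])/K[0,0]*d,(v-K[1,2])/K[1,1]*d,d],-1)
    f['W']=(P-t)@R; f['W'][d==0]=np.nan; return f
def save(n,im): cv2.imwrite('pics/'+n,cv2.cvtColor(im,cv2.COLOR_RGB2BGR))
E
python3 - <<'E'
from h import *
for n in('top','side'):
    f=grab(n); save(n+'1.png',f['image']); np.savez(n+'1.npz',im=f['image'],W=f['W']); print(n,f['mtx'],f['rvec'],f['tvec'])
print(r.get_obs(), r.tcp_to_grasp)
E
```

```text
top [[462.4842328    0.         321.68326464]
 [  0.         462.4842328  238.83610492]
 [  0.           0.           1.        ]] [ 2.21645509 -1.99836111  0.20415124] [-0.00545652  0.52290324  1.10851643]
side [[545.95144019   0.         311.07094356]
 [  0.         545.95144019 237.94168386]
 [  0.           0.           1.        ]] [ 0.99924244 -2.31406407  1.20064365] [0.38332788 0.28409643 1.12106156]
{'clock': 0.1, 'joints': array([ 1.08490142,  0.47772727,  0.02231803,  1.5563574 , -0.01149196,
        1.10930552, -0.08309211]), 'qvel': array([ 0.00094115, -0.00241051,  0.00131814, -0.00304236,  0.00080307,
        0.00164945, -0.00139785]), 'tau': array([ 5.19523150e-03, -5.97757065e+01,  1.61362309e+00, -2.81954741e+01,
        1.26926941e-02,  4.96499415e-03,  3.15859313e-05]), 'tcp_pos': array([ 0.2487902 , -0.62689615,  0.23041384]), 'orientation': array([-3.08410871e+00, -5.89695126e-01,  6.72698634e-04]), 'contact_force': array([-0.11077456, -0.557039  ,  0.56797949]), 'moment': array([-0.01476777, -0.01312974,  0.01304339]), 'gripper_force': 0.0, 'grip_width': 0.08570483309337365} 0.0187
```

View pics/top1.png

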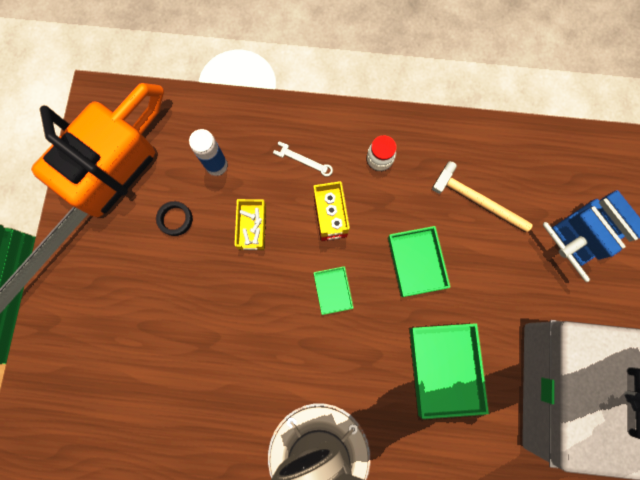

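View pics/side1.png

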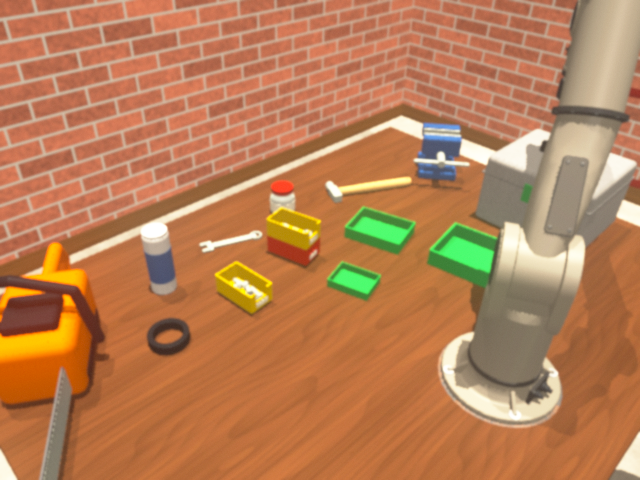

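Top view: there are two yellow bins. The one at (331,210) holds nuts with red beneath it and is the nut bin; the one at (250,225) holds bolts. There are three green trays: small (333,290), middle (418,262) and large (450,370), so the target is (418,262). The side view agrees: the stack is at (293,235) and the bolt bin at (244,287).

```bash
cat >> h.py <<'E'
def hsv(im): return cv2.cvtColor(im,cv2.COLOR_RGB2HSV)
def box(f,uv,win,hr,z0,z1,smin=120):
    "min-area rect of coloured points near pixel, within heights"
    H=hsv(f['im']);W=f['W'];v,u=np.indices(H.shape[:2])
    m=(abs(u-uv[0])<win)&(abs(v-uv[1])<win)&(H[...,0]>=hr[0])&(H[...,0]<=hr[1])&(H[...,1]>smin)&(H[...,2]>50)&(W[...,2]>z0)&(W[...,2]<z1)
    p=W[m]; (c,s,a)=cv2.minAreaRect((p[:,:2]*1000).astype(np.float32))
    return len(p),np.round(c,1),np.round(s,1),round(a,2),np.round(np.percentile(p[:,2],[5,50,95])*1000,1)
E
python3 - <<'E'
from h import *
f=dict(np.load('top1.npz')); W=f['W']
for n,uv in dict(base=(320,455),can=(205,145),jar=(382,150),vise=(590,235)).items(): print(n,W[uv[1],uv[0]].round(3))
print('nut',box(f,(331,210),40,(20,35),.098,.125))
print('bolt',box(f,(250,225),40,(20,35),.048,.07))
for n,uv in dict(s=(333,290),m=(418,262),l=(450,370)).items(): print(n,box(f,uv,60 if n!='s' else 35,(45,80),.025 if n!='s' else .01,.06))
g=dict(np.load('side1.npz'))
print('nut',box(g,(293,235),40,(20,35),.098,.125))
print('bolt',box(g,(244,287),40,(20,35),.048,.07))
print('red',box(g,(293,245),40,(0,8),.01,.05))
print('tray',box(g,(380,228),50,(45,80),.025,.06))
save('c1.png',cv2.resize(np.hstack([f['im'][165:265,220:360],g['im'][195:295,230:370]]),None,fx=2.8,fy=2.8,interpolation=2))
E
```

```text
base [0.075 0.006 0.298]
can [0.692 0.342 0.172]
jar [ 0.76  -0.081  0.083]
vise [ 0.581 -0.583  0.122]
nut (228, array([592.2,  33.9]), array([121.2,  68.2]), 14.93, array([ 99.1, 107.2, 110.9]))
bolt (255, array([544. , 235.9]), array([121.5,  69.1]), 5.25, array([49.2, 57.2, 61.4]))
s (184, array([400.,   8.]), array([107. ,  80.5]), 17.03, array([13.4, 22.4, 26.4]))
m (475, array([ 495.6, -201.4]), array([160.1, 121.6]), 16.77, array([26.5, 33.6, 37.9]))
l (1148, array([ 236.2, -288.6]), array([210., 160.]), 9.64, array([27.4, 43.4, 48.2]))
nut (463, array([590.9,  28.1]), array([124.,  81.]), 12.44, array([ 98.7, 105.8, 111.5]))
bolt (485, array([542.2, 232.4]), array([124.7,  73. ]), 5.16, array([48.8, 56.1, 61.5]))
red (573, array([589.9,  30.2]), array([122.,  77.]), 14.37, array([13.1, 30.6, 47.7]))
tray (624, array([ 433.1, -155. ]), array([231.4, 312.4]), 33.45, array([25.5, 32.3, 39.2]))
```

View pics/c1.png

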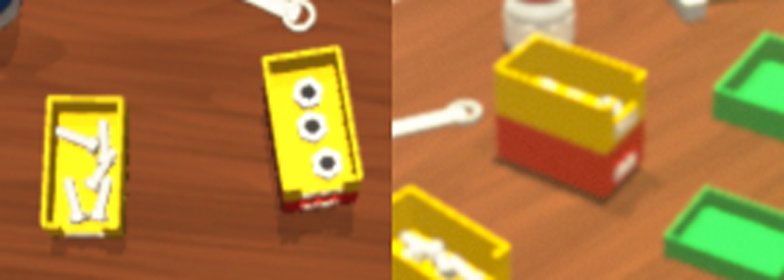

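The crop confirms it: left is the bin with bolts, right is the bin with three nuts on the red one. The sizes (121x68, 160x121) and heights (rims at 108 and 58, tray at 35) match the descriptions.

```bash
cat >> h.py <<'E'
from scipy.spatial.transform import Rotation as Ro
def go(x,y,z,deg):
    "shift mm and turn in tool axes to a TCP target (mm), tool x along deg, pointing down"
    o=r.get_obs(); R=Ro.from_rotvec(o['orientation'])
    best=None
    for k in(0,180):
        a=np.radians(deg+k); T=Ro.from_matrix(np.array([[np.cos(a),np.sin(a),0],[np.sin(a),-np.cos(a),0],[0,0,-1.]]))
        d=(R.inv()*T).as_rotvec()
        if best is None or np.linalg.norm(d)<np.linalg.norm(best): best=d
    return R.inv().apply(np.array([x,y,z])-o['tcp_pos']*1000).round(1), best.round(4)
E
python3 - <<'E'
from h import *
W=np.load('top1.npz')['W']; m=(W[...,1]<-.3)&(W[...,2]>.05)&(W[...,0]<.55)
p=W[m]; print(p.min(0),p.max(0))
print(go(592,34,230,14.9))
E
```

```text
[ 0.06811207 -0.6448938   0.05000386] [ 0.54999247 -0.47045681  0.31921444]
(array([ 562.8, -487.7,    1.2]), array([-0.0017,  0.0002,  0.1178]))
```

>>> step_arm:
  moves:
    - [0, 0, -50, 0, 0, 0, 85]
    - [0, 0, -100, 0, 0, 0, 85]
    - [36, -31, -100, 0, 0, 0, 85]
    - [71, -62, -100, 0, 0, 0.02, 85]
    - [107, -93, -100, 0, 0, 0.03, 85]
    - [142, -123, -100, 0, 0, 0.04, 85]
    - [178, -154, -100, 0, 0, 0.05, 85]
    - [213, -185, -100, 0, 0, 0.06, 85]

```text
clock: 0.9
tcp_pos: [0.3792, -0.3749, 0.331]
orientation: [-3.102, -0.496, 0.0]
contact_force: [0.5, 0.1, 0.0]
grip_width: 0.0846
gripper_force: 0.0
```

Run:
```python
from h import *
print(r.get_obs()['tcp_pos'],go(592,34,230,14.9))
```

```text
[ 0.37916396 -0.37487323  0.33104653] (array([ 329.8, -322. ,  101.1]), array([-0.0003,  0.0002,  0.0573]))
```

>>> step_arm:
  moves:
    - [325, -320, 80, 0, 0, 0.057, 85]
    - [325, -320, 80, 0, 0, 0.057, 85]
    - [325, -320, 80, 0, 0, 0.057, 85]
    - [325, -320, 80, 0, 0, 0.057, 85]
    - [325, -320, 80, 0, 0, 0.057, 85]
    - [325, -320, 80, 0, 0, 0.057, 85]
    - [325, -320, 80, 0, 0, 0.057, 85]
    - [325, -320, 80, 0, 0, 0.057, 85]

```text
clock: 1.7
tcp_pos: [0.5594, -0.0249, 0.2617]
orientation: [3.115, 0.408, -0.001]
contact_force: [0.1, -0.6, 0.0]
grip_width: 0.0849
gripper_force: 0.0
```

>>> step_arm:
  moves:
    - [0, 0, 0, 0, 0, 0, 85]
    - [0, 0, 0, 0, 0, 0, 85]
    - [0, 0, 0, 0, 0, 0, 85]
    - [0, 0, 0, 0, 0, 0, 85]

```text
clock: 2.1
tcp_pos: [0.5587, -0.0286, 0.2623]
orientation: [3.115, 0.404, -0.0]
contact_force: [-0.4, 0.4, -0.1]
grip_width: 0.0853
gripper_force: 0.0
```

Run:
```python
from h import *
print(r.get_obs()['tcp_pos'],go(592,34,150,14.9))
```

```text
[ 0.55867866 -0.02855506  0.26233896] (array([ 48.2, -52.1, 112.3]), array([ 0.0008,  0.0002, -0.0022]))
```

>>> step_arm:
  moves:
    - [48, -52, 30, 0, 0, 0, 85]
    - [48, -52, 30, 0, 0, 0, 85]
    - [48, -52, 110, 0, 0, 0, 85]
    - [48, -52, 110, 0, 0, 0, 85]
    - [48, -52, 110, 0, 0, 0, 85]
    - [48, -52, 110, 0, 0, 0, 85]
    - [48, -52, 110, 0, 0, 0, 85]

```text
clock: 2.8
tcp_pos: [0.5936, 0.0355, 0.1546]
orientation: [3.115, 0.406, 0.006]
contact_force: [0.7, 0.4, 1.1]
grip_width: 0.0854
gripper_force: 0.0
```

Run:
```python
from h import *
print(r.get_obs()['tcp_pos'],go(592,34,62,14.9))
f=grab('side'); save('s2.png',cv2.resize(f['image'][120:320,180:420],None,fx=2.5,fy=2.5))
```

```text
[0.59355714 0.03554319 0.15459743] (array([-2.2,  1. , 92.6]), array([ 0.0008, -0.0037, -0.0006]))
```

View pics/s2.png

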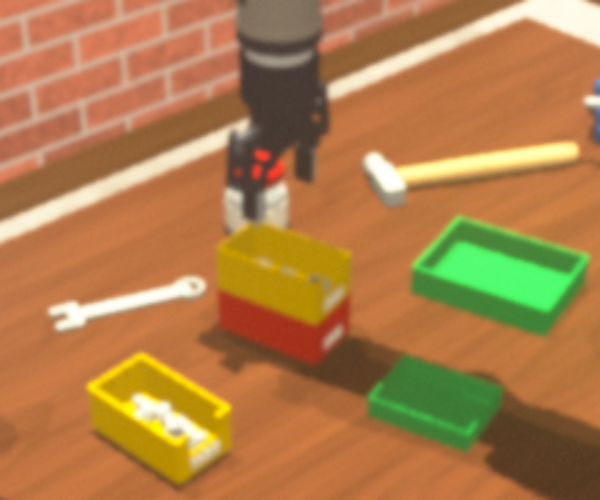

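The crop shows open fingers above the nut bin, near (245,180) and (305,160), straddling it across y. Descending.

>>> step_arm:
  moves:
    - [-2, 1, 20, 0, 0, 0, 85]
    - [-2, 1, 35, 0, 0, 0, 85]
    - [-2, 1, 50, 0, 0, 0, 85]
    - [-2, 1, 65, 0, 0, 0, 85]
    - [-2, 1, 80, 0, 0, 0, 85]
    - [-2, 1, 92, 0, 0, 0, 85]
    - [-2, 1, 92, 0, 0, 0, 85]
    - [-2, 1, 92, 0, 0, 0, 85]

```text
clock: 3.65
tcp_pos: [0.5904, 0.0347, 0.06]
orientation: [-3.115, -0.409, 0.001]
contact_force: [-0.3, -0.5, -0.1]
grip_width: 0.0851
gripper_force: 0.0
```

>>> step_arm:
  moves:
    - [0, 0, 0, 0, 0, 0, 85]
    - [0, 0, 0, 0, 0, 0, 85]

```text
clock: 3.85
tcp_pos: [0.5909, 0.0346, 0.0609]
orientation: [3.115, 0.409, 0.002]
contact_force: [0.2, -0.3, -0.7]
grip_width: 0.0849
gripper_force: 0.0
```

Run:
```python
from h import *
print(r.get_obs()['tcp_pos'],go(592,34,62,14.9))
f=grab('side'); save('s3.png',cv2.resize(f['image'][170:290,230:370],None,fx=4,fy=4))
f['im']=f['image'];print('nut',box(f,(293,235),40,(20,35),.098,.125))
```

```text
[0.59092941 0.03463996 0.06094909] (array([ 0.9,  0.9, -1. ]), array([ 0.0003, -0.0014,  0.0008]))
nut (267, array([588.7,  33.8]), array([122.5,  85.8]), 11.35, array([ 99. , 105.5, 111.8]))
```

View pics/s3.png

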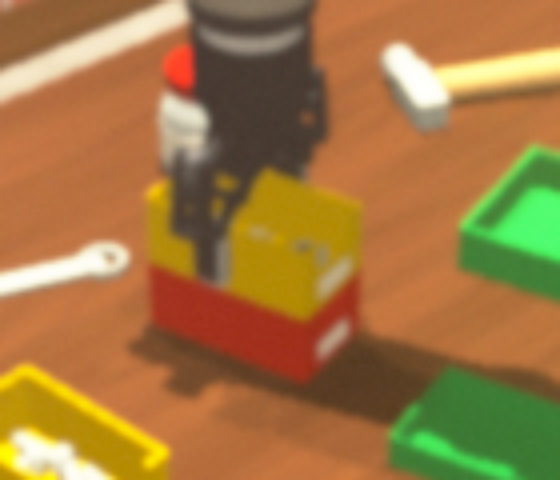

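The finger stands outside the near long wall at (212,270), roughly mid-length, with nothing touched. Closing.

>>> step_arm:
  moves:
    - [0, 1, 0, 0, 0, 0, 78]
    - [0, 1, 0, 0, 0, 0, 74]
    - [0, 1, 0, 0, 0, 0, 70]
    - [0, 1, 0, 0, 0, 0, 66]
    - [0, 1, 0, 0, 0, 0, 60]
    - [0, 1, 0, 0, 0, 0, 60]
    - [0, 1, 0, 0, 0, 0, 60]
  grip_force: 45

```text
clock: 4.6
tcp_pos: [0.591, 0.0332, 0.0606]
orientation: [3.114, 0.408, 0.001]
contact_force: [0.7, -2.8, 5.6]
grip_width: 0.0673
gripper_force: 51.3
```

>>> step_arm:
  moves:
    - [0, 0, -4, 0, 0, 0, 60]
    - [0, 0, -8, 0, 0, 0, 60]
    - [0, 0, -12, 0, 0, 0, 60]
    - [0, 0, -16, 0, 0, 0, 60]
    - [0, 0, -20, 0, 0, 0, 60]
    - [0, 0, -25, 0, 0, 0, 60]
    - [0, 0, -30, 0, 0, 0, 60]
    - [0, 0, -30, 0, 0, 0, 60]

```text
clock: 5.4
tcp_pos: [0.5912, 0.0337, 0.0911]
orientation: [3.115, 0.408, 0.003]
contact_force: [0.6, -0.6, -1.9]
grip_width: 0.0676
gripper_force: 51.0
```

Run:
```python
from h import *
o=r.get_obs();print(o['tcp_pos'],o['moment'],o['contact_force'])
f=grab('side'); save('s4.png',cv2.resize(f['image'][150:290,230:370],None,fx=4,fy=4))
f['im']=f['image'];print('red',box(f,(293,245),40,(0,8),.01,.05))
```

```text
[0.59123389 0.03367203 0.09113839] [ 0.01559456  0.01604858 -0.04302933] [ 0.63684098 -0.58902579 -1.87997199]
red (830, array([589.7,  29.7]), array([123.8,  77.5]), 15.11, array([13. , 28.5, 47.7]))
```

View pics/s4.png

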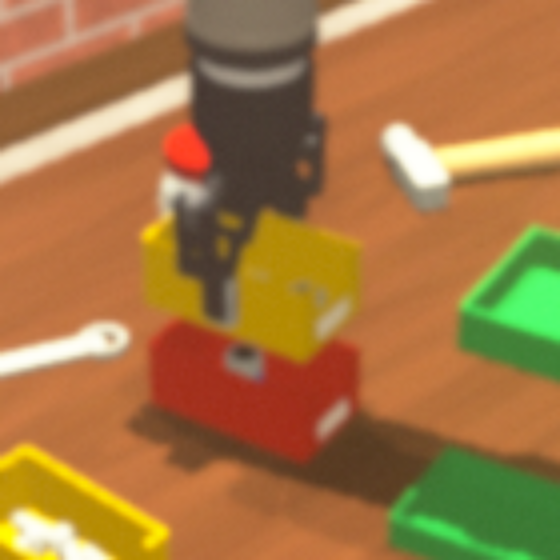

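The nut bin is lifted and level at (250,285), with the red bin in place and the socket visible in it at (245,355).

Run:
```python
from h import *
print(go(543,236,130,5.25))
```

```text
(array([   5.9, -207.9,  -39.3]), array([ 1.000e-04, -9.000e-04,  1.691e-01]))
```

>>> step_arm:
  moves:
    - [0, 0, -10, 0, 0, 0, 60]
    - [0, 0, -25, 0, 0, 0, 60]
    - [0, 0, -40, 0, 0, 0, 60]
    - [0, -5, -40, 0, 0, 0, 60]
    - [0, -15, -40, 0, 0, 0.01, 60]
    - [0, -30, -40, 0, 0, 0.02, 60]
    - [1, -45, -40, 0, 0, 0.03, 60]
    - [2, -60, -40, 0, 0, 0.05, 60]

```text
clock: 6.25
tcp_pos: [0.576, 0.0936, 0.1296]
orientation: [-3.124, -0.33, 0.002]
contact_force: [0.4, -0.1, -2.2]
grip_width: 0.0676
gripper_force: 51.3
```

>>> step_arm:
  moves:
    - [0, -15, 0, 0, 0, 0.015, 60]
    - [1, -30, 0, 0, 0, 0.03, 60]
    - [1, -45, 0, 0, 0, 0.04, 60]
    - [2, -60, 0, 0, 0, 0.055, 60]
    - [2, -75, 0, 0, 0, 0.07, 60]
    - [3, -90, 0, 0, 0, 0.085, 60]
    - [3, -105, 0, 0, 0, 0.1, 60]
    - [4, -120, 0, 0, 0, 0.115, 60]

```text
clock: 7.05
tcp_pos: [0.5545, 0.2117, 0.1295]
orientation: [3.138, 0.15, -0.002]
contact_force: [0.3, 0.0, -2.1]
grip_width: 0.0676
gripper_force: 51.3
```

>>> step_arm:
  moves:
    - [0, -10, 0, 0, 0, 0, 60]
    - [0, -18, 0, 0, 0, 0, 60]
    - [0, -22, 0, 0, 0, 0, 60]
    - [0, -24, 0, 0, 0, 0, 60]
    - [0, -24, 0, 0, 0, 0, 60]
    - [0, -24, 0, 0, 0, 0, 60]

```text
clock: 7.65
tcp_pos: [0.5538, 0.2334, 0.1301]
orientation: [3.138, 0.149, -0.0]
contact_force: [0.5, -0.6, -3.0]
grip_width: 0.0673
gripper_force: 51.3
```

Run:
```python
from h import *
print(r.get_obs()['tcp_pos'],go(543,236,130,5.25))
f=grab('top'); f['im']=f['image']; save('t5.png',cv2.resize(f['im'][150:280,180:380],None,fx=3.8,fy=3.8))
print('nut',box(f,(245,215),55,(20,35),.155,.2))
print('bolt',box(f,(250,225),45,(20,35),.048,.07))
print('red',box(f,(331,212),40,(0,8),.048,.07)); print('redhi',box(f,(331,212),40,(170,180),.048,.07))
H=hsv(f['im']);W=f['W'];v,u=np.indices(H.shape[:2])
m=(abs(u-331)<35)&(abs(v-212)<40)&(W[...,2]>.038)&(W[...,2]<.052)
p=W[m]; print(len(p)); np.savez('t5.npz',im=f['im'],W=W)
s=grab('side'); np.savez('s5.npz',im=s['image'],W=s['W']); s['im']=s['image']
print('nut side',box(s,(244,240),60,(20,35),.155,.2)); save('s5.png',cv2.resize(s['im'][150:320,180:360],None,fx=3,fy=3))
```

```text
[0.55377165 0.2333773  0.13011672] (array([-10.5,  -3.6,   0.1]), array([0.0005, 0.0001, 0.0033]))Traceback (most recent call last):
  File "<stdin>", line 4, in <module>
  File "h.py", line 15, in box
    return len(p),np.round(c,1),np.round(s,1),round(a,2),np.round(np.percentile(p[:,2],[5,50,95])*1000,1)
                                                                  ~~~~~~~~~~~~~^^^^^^^^^^^^^^^^^^
    return _quantile_unchecked(
        a, q, axis, out, overwrite_input, method, keepdims, weights)
    return _ureduce(a,
                    func=_quantile_ureduce_func,
    ...<5 lines>...
                    overwrite_input=overwrite_input,
                    method=method)
    r = func(a, **kwargs)
    result = _quantile(arr,
                       quantiles=q,
    ...<2 lines>...
                       out=out,
                       weights=wgt)
    slices_having_nans = np.isnan(arr[-1, ...])
                                  ~~~^^^^^^^^^
IndexError: index -1 is out of bounds for axis 0 with size 0
```

View pics/t5.png

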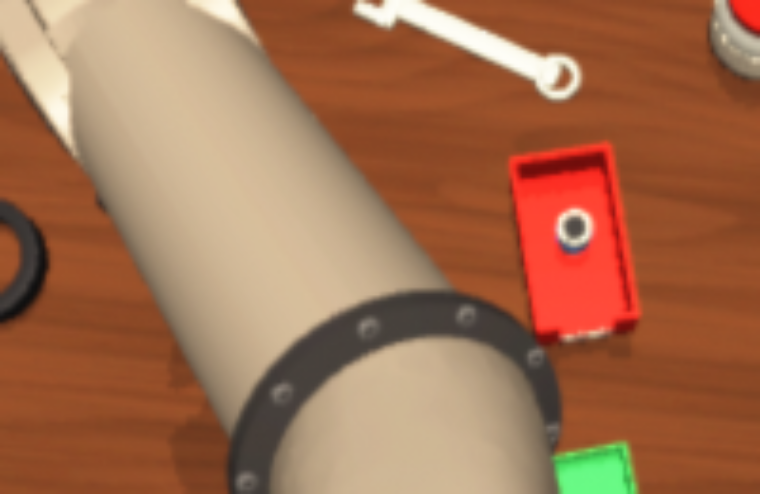

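The arm hides the stack from the top camera. The red bin (crop 575,245) and the socket (crop 575,228, full frame about 331,210) are visible. I'll measure the held bin with the side camera.

Run:
```python
from h import *
f=grab('top'); f['im']=f['image']; W=f['W']; H=hsv(f['im']);v,u=np.indices(H.shape[:2])
np.savez('t5.npz',im=f['im'],W=W)
m=(abs(u-331)<30)&(abs(v-212)<36)&((H[...,0]<9)|(H[...,0]>170))&(H[...,1]>120)&(W[...,2]>.05)&(W[...,2]<.07)
c=cv2.minAreaRect((W[m][:,:2]*1000).astype(np.float32)); print('red',m.sum(),c)
m=(abs(u-331)<8)&(abs(v-210)<8)&(W[...,2]>.038)&(W[...,2]<.055)&(H[...,1]<110)
p=W[m]*1000; print('socket',m.sum(),cv2.minEnclosingCircle(p[:,:2].astype(np.float32)),cv2.minAreaRect(p[:,:2].astype(np.float32)),np.median(p[:,2]))
s=grab('side'); np.savez('s5.npz',im=s['image'],W=s['W']); s['im']=s['image']
print('nut side',box(s,(244,240),70,(20,35),.165,.2)); print('bolt side',box(s,(244,287),40,(20,35),.048,.07))
print(r.get_obs()['clock'])
save('s5.png',cv2.resize(s['im'][170:320,180:330],None,fx=4,fy=4))
```

```text
red 198 ((592.509521484375, 34.039852142333984), (121.41614532470703, 68.1417465209961), 15.023062705993652)
socket 68 ((601.49365234375, 34.16892623901367), 11.764344215393066) ((601.230224609375, 33.798004150390625), (21.51288604736328, 21.96639060974121), 40.06436538696289) 46.11368418897882
nut side (307, array([529.3, 234. ]), array([ 88.9, 107.6]), 20.43, array([165.8, 173.4, 181.2]))
bolt side (415, array([543.3, 231.5]), array([125.3,  73. ]), 4.53, array([48.6, 55. , 61.5]))
7.8
```

View pics/s5.png

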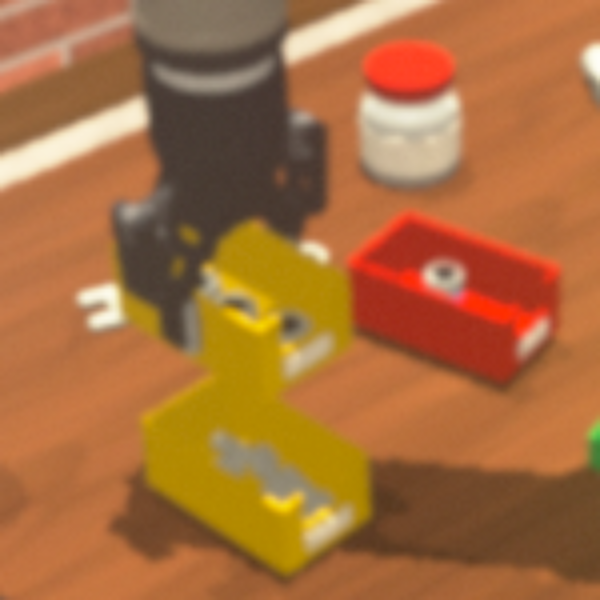

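>>> step_arm:
  moves:
    - [-4, -1, 0, 0, 0, 0, 60]
    - [-8, -3, 0, 0, 0, 0.003, 60]
    - [-11, -3.5, 0, 0, 0, 0.003, 60]
    - [-11, -3.5, 10, 0, 0, 0.003, 60]
    - [-11, -3.5, 20, 0, 0, 0.003, 60]
    - [-11, -3.5, 30, 0, 0, 0.003, 60]
    - [-11, -3.5, 40, 0, 0, 0.003, 60]
    - [-11, -3.5, 40, 0, 0, 0.003, 60]

```text
clock: 8.6
tcp_pos: [0.5411, 0.2358, 0.088]
orientation: [3.137, 0.146, -0.005]
contact_force: [-0.1, -0.2, -2.7]
grip_width: 0.0675
gripper_force: 51.2
```

>>> step_arm:
  moves:
    - [0, 0, 0, 0, 0, 0, 60]
    - [0, 0, 0, 0, 0, 0, 60]
    - [0, 0, 0, 0, 0, 0, 60]

```text
clock: 8.9
tcp_pos: [0.5427, 0.2368, 0.0907]
orientation: [-3.138, -0.146, -0.002]
contact_force: [-0.5, -0.1, -1.7]
grip_width: 0.0675
gripper_force: 51.2
```

Run:
```python
from h import *
print(r.get_obs()['tcp_pos'],go(542.7,235.8,61,5.2))
```

```text
[0.54271516 0.23679914 0.09072924] (array([-0.1,  1. , 29.7]), array([-0.0004, -0.001 ,  0.002 ]))
```

>>> step_arm:
  moves:
    - [0, 1, 4, 0, 0, 0, 60]
    - [0, 1, 8, 0, 0, 0, 60]
    - [0, 1, 12, 0, 0, 0, 60]
    - [0, 1, 16, 0, 0, 0, 60]
    - [0, 1, 20, 0, 0, 0, 60]
    - [0, 1, 23, 0, 0, 0, 60]
    - [0, 1, 25, 0, 0, 0, 60]
    - [0, 1, 26, 0, 0, 0, 60]

```text
clock: 9.7
tcp_pos: [0.5423, 0.2356, 0.064]
orientation: [3.138, 0.146, -0.0]
contact_force: [0.2, -0.3, -2.8]
grip_width: 0.0671
gripper_force: 51.2
```

>>> step_arm:
  moves:
    - [0, 0, 1, 0, 0, 0, 60]
    - [0, 0, 1.5, 0, 0, 0, 60]
    - [0, 0, 2, 0, 0, 0, 60]
    - [0, 0, 2.5, 0, 0, 0, 60]
    - [0, 0, 2.5, 0, 0, 0, 60]

```text
clock: 10.2
tcp_pos: [0.5424, 0.2356, 0.0617]
orientation: [3.138, 0.146, -0.0]
contact_force: [0.0, -0.4, -2.0]
grip_width: 0.0677
gripper_force: 51.2
```

Continue in half-mm steps until contact.

>>> step_arm:
  moves:
    - [0, 0, 0.5, 0, 0, 0, 60]
    - [0, 0, 0.5, 0, 0, 0, 60]
    - [0, 0, 1, 0, 0, 0, 60]
    - [0, 0, 1, 0, 0, 0, 60]
    - [0, 0, 1.5, 0, 0, 0, 60]
    - [0, 0, 1.5, 0, 0, 0, 60]

```text
clock: 10.8
tcp_pos: [0.5424, 0.2356, 0.0606]
orientation: [3.138, 0.146, 0.0]
contact_force: [-1.4, -1.6, 3.4]
grip_width: 0.0678
gripper_force: 51.7
```

Run:
```python
from h import *
s=grab('side'); save('s6.png',cv2.resize(s['image'][170:320,180:330],None,fx=4,fy=4));o=r.get_obs(); print(o['tcp_pos'],o['contact_force'],o['moment'])
```

```text
[0.54243704 0.23561583 0.06059888] [-2.5530929  -1.80773235  2.86974805] [-0.13229359  0.42234428 -0.00647343]
```

View pics/s6.png

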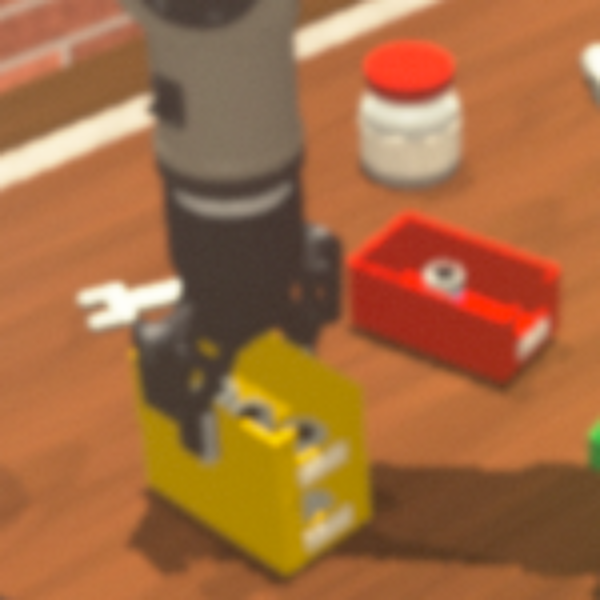

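Contact came at TCP z 60.6 mm, the height of the original stack. The picture shows the bins flush, so it is seated. Releasing and rising.

>>> step_arm:
  moves:
    - [0, 0, 0, 0, 0, 0, 70]
    - [0, 0, 0, 0, 0, 0, 75]
    - [0, 0, 0, 0, 0, 0, 80]
    - [0, 0, 0, 0, 0, 0, 85.4]
    - [0, 0, 0, 0, 0, 0, 85.4]
    - [0, 0, 0, 0, 0, 0, 85.4]

```text
clock: 11.45
tcp_pos: [0.5424, 0.2356, 0.0602]
orientation: [-3.138, -0.146, -0.0]
contact_force: [-0.1, -0.5, 0.9]
grip_width: 0.0852
gripper_force: 0.0
```

>>> step_arm:
  moves:
    - [0, 0, -8, 0, 0, 0, 85.4]
    - [0, 0, -20, 0, 0, 0, 85.4]
    - [0, 0, -35, 0, 0, 0, 85.4]
    - [0, 0, -50, 0, 0, 0, 85.4]
    - [0, 0, -70, 0, 0, 0, 85.4]
    - [0, 0, -90, 0, 0, 0, 85.4]
    - [0, 0, -120, 0, 0, 0, 85.4]
    - [0, 0, -120, 0, 0, 0, 85.4]

```text
clock: 12.25
tcp_pos: [0.5449, 0.2372, 0.1859]
orientation: [-3.135, -0.145, -0.013]
contact_force: [0.9, 0.8, 0.7]
grip_width: 0.0859
gripper_force: 0.0
```

Run:
```python
from h import *
print(r.get_obs()['tcp_pos'],go(601.2,34,180,105), go(601.2,34,180,-75))
```

```text
[0.54488227 0.23718328 0.18585815] (array([ 37.2, 207.5,   5.5]), array([-0.0083, -0.0046,  1.4017])) (array([ 37.2, 207.5,   5.5]), array([-0.0083, -0.0046,  1.4017]))
```

>>> step_arm:
  moves:
    - [5, 30, 0, 0, 0, 0.14, 50]
    - [10, 60, 0, 0, 0, 0.28, 50]
    - [15, 90, 0, 0, 0, 0.42, 50]
    - [20, 120, 0, 0, 0, 0.56, 50]
    - [25, 150, 0, 0, 0, 0.7, 50]
    - [30, 180, 0, 0, 0, 0.84, 50]
    - [35, 200, 0, 0, 0, 0.98, 50]
    - [37, 207, 0, 0, 0, 1.12, 50]

```text
clock: 13.05
tcp_pos: [0.599, 0.0295, 0.181]
orientation: [2.728, -1.557, 0.002]
contact_force: [-0.6, 0.2, 0.9]
grip_width: 0.0496
gripper_force: 0.0
```

>>> step_arm:
  moves:
    - [0, 0, 0, 0, 0, 0.14, 50]
    - [0, 0, 0, 0, 0, 0.28, 50]
    - [0, 0, 0, 0, 0, 0.28, 50]
    - [0, 0, 0, 0, 0, 0.28, 50]
    - [0, 0, 0, 0, 0, 0.28, 50]

```text
clock: 13.55
tcp_pos: [0.5982, 0.0339, 0.1803]
orientation: [-2.497, 1.906, 0.001]
contact_force: [-1.1, -0.5, 0.4]
grip_width: 0.0499
gripper_force: 0.0
```

Run:
```python
from h import *
o=r.get_obs();print(o['tcp_pos'],o['grip_width'],o['joints'][6],go(601.2,34,100,105))
```

```text
[0.59824856 0.03385273 0.18034711] 0.049888304365061864 -2.9561727010220293 (array([ 0.7, -2.9, 80.3]), array([-0.0001,  0.0007,  0.0051]))
```

Joint 7 is at its limit, so I'll take the other half-turn of the same grasp.

>>> step_arm:
  moves:
    - [0, 0, 0, 0, 0, -0.14, 45]
    - [0, 0, 0, 0, 0, -0.28, 45]
    - [0, 0, 0, 0, 0, -0.42, 45]
    - [0, 0, 0, 0, 0, -0.56, 45]
    - [0, 0, 0, 0, 0, -0.7, 45]
    - [0, 0, 0, 0, 0, -0.84, 45]
    - [0, 0, 0, 0, 0, -0.98, 45]
    - [0, 0, 0, 0, 0, -1.12, 45]

```text
clock: 14.35
tcp_pos: [0.5984, 0.0327, 0.1805]
orientation: [-3.128, 0.283, -0.0]
contact_force: [-1.0, 0.6, -0.1]
grip_width: 0.045
gripper_force: 0.0
```

>>> step_arm:
  moves:
    - [0, 0, 0, 0, 0, -0.14, 45]
    - [0, 0, 0, 0, 0, -0.28, 45]
    - [0, 0, 0, 0, 0, -0.42, 45]
    - [0, 0, 0, 0, 0, -0.56, 45]
    - [0, 0, 0, 0, 0, -0.7, 45]
    - [0, 0, 0, 0, 0, -0.84, 45]
    - [0, 0, 0, 0, 0, -0.98, 45]
    - [0, 0, 0, 0, 0, -1.12, 45]

```text
clock: 15.15
tcp_pos: [0.5985, 0.0327, 0.1807]
orientation: [-2.801, -1.422, -0.002]
contact_force: [0.3, 0.3, 1.0]
grip_width: 0.045
gripper_force: 0.0
```

>>> step_arm:
  moves:
    - [0, 0, 0, 0, 0, -0.14, 45]
    - [0, 0, 0, 0, 0, -0.28, 45]
    - [0, 0, 0, 0, 0, -0.42, 45]
    - [0, 0, 0, 0, 0, -0.56, 45]
    - [0, 0, 0, 0, 0, -0.7, 45]
    - [0, 0, 0, 0, 0, -0.84, 45]
    - [0, 0, 0, 0, 0, -0.9, 45]
    - [0, 0, 0, 0, 0, -0.9, 45]

```text
clock: 15.95
tcp_pos: [0.5985, 0.0325, 0.1808]
orientation: [1.911, 2.493, 0.002]
contact_force: [-0.4, 0.6, -0.1]
grip_width: 0.0453
gripper_force: 0.0
```

>>> step_arm:
  moves:
    - [0, 0, 0, 0, 0, 0, 45]
    - [0, 0, 0, 0, 0, 0, 45]

```text
clock: 16.15
tcp_pos: [0.5984, 0.0326, 0.1804]
orientation: [1.914, 2.491, 0.001]
contact_force: [-0.4, 1.4, 0.0]
grip_width: 0.045
gripper_force: 0.0
```

Run:
```python
from h import *
o=r.get_obs();print(o['tcp_pos'],o['grip_width'],o['joints'][6],go(601.2,34,80,105))
```

```text
[0.59843416 0.03264937 0.18040909] 0.045021708823151936 -0.10970676099052508 (array([  0.6,   3. , 100.4]), array([ 0.0004, -0.0002, -0.0012]))
```

>>> step_arm:
  moves:
    - [0.5, 3, 25, 0, 0, 0, 45]
    - [0.5, 3, 50, 0, 0, 0, 45]
    - [0.5, 3, 75, 0, 0, 0, 45]
    - [0.5, 3, 100, 0, 0, 0, 45]
    - [0.5, 3, 100, 0, 0, 0, 45]
    - [0.5, 3, 100, 0, 0, 0, 45]
    - [0.5, 3, 100, 0, 0, 0, 45]

```text
clock: 16.85
tcp_pos: [0.6023, 0.0345, 0.0818]
orientation: [1.911, 2.491, 0.003]
contact_force: [0.8, -0.2, 1.1]
grip_width: 0.045
gripper_force: 0.0
```

Run:
```python
from h import *
o=r.get_obs();print(o['tcp_pos'],go(601.2,34,19,105))
```

```text
[0.60228449 0.03447365 0.08175839] (array([-0.2, -1.3, 62.8]), array([0.0024, 0.0003, 0.    ]))
```

>>> step_arm:
  moves:
    - [0, -1, 12, 0, 0, 0, 45]
    - [0, -1, 24, 0, 0, 0, 45]
    - [0, -1, 36, 0, 0, 0, 45]
    - [0, -1, 46, 0, 0, 0, 45]
    - [0, -1, 54, 0, 0, 0, 45]
    - [0, -1, 59, 0, 0, 0, 45]
    - [0, -1, 61, 0, 0, 0, 45]
    - [0, -1, 61, 0, 0, 0, 45]

```text
clock: 17.65
tcp_pos: [0.6002, 0.034, 0.019]
orientation: [-1.912, -2.492, 0.0]
contact_force: [-0.1, 1.1, 0.2]
grip_width: 0.0451
gripper_force: 0.0
```

Run:
```python
from h import *
o=r.get_obs();print(o['tcp_pos'],o['contact_force'],go(601.2,34,19,105))
```

```text
[0.60019733 0.03395379 0.01899604] [-0.1287712   1.10362575  0.23342292] (array([-0.2,  1. , -0. ]), array([-0.0002, -0.0001,  0.0002]))
```

>>> step_arm:
  moves:
    - [0, 1, 0, 0, 0, 0, 38]
    - [0, 1, 0, 0, 0, 0, 32]
    - [0, 1, 0, 0, 0, 0, 28]
    - [0, 1, 0, 0, 0, 0, 24]
    - [0, 1, 0, 0, 0, 0, 18]
    - [0, 1, 0, 0, 0, 0, 18]
    - [0, 1, 0, 0, 0, 0, 18]
  grip_force: 40

```text
clock: 18.35
tcp_pos: [0.6016, 0.0342, 0.0196]
orientation: [1.912, 2.492, 0.001]
contact_force: [-0.5, -0.8, 5.0]
grip_width: 0.0231
gripper_force: 39.2
```

>>> step_arm:
  moves:
    - [0, 0, -5, 0, 0, 0, 18]
    - [0, 0, -15, 0, 0, 0, 18]
    - [0, 0, -25, 0, 0, 0, 18]
    - [0, 0, -40, 0, 0, 0, 18]
    - [0, 0, -60, 0, 0, 0, 18]
    - [0, 0, -80, 0, 0, 0, 18]
    - [0, 0, -100, 0, 0, 0, 18]
    - [0, 0, -100, 0, 0, 0, 18]

```text
clock: 19.15
tcp_pos: [0.6034, 0.0346, 0.1231]
orientation: [1.91, 2.489, 0.007]
contact_force: [0.3, 0.1, -1.3]
grip_width: 0.0227
gripper_force: 39.3
```

Run:
```python
from h import *
o=r.get_obs();print(o['tcp_pos'],go(495.6,-201.4,119,105))
```

```text
[0.6033777  0.03460588 0.12309962] (array([-200.1, -165.2,    3.3]), array([0.0061, 0.0011, 0.    ]))
```

The socket is held at 23 mm wide. Moving to the middle tray.

>>> step_arm:
  moves:
    - [-20, -16, 0, 0, 0, 0, 18]
    - [-48, -40, 0, 0, 0, 0, 18]
    - [-78, -64, 0, 0, 0, 0, 18]
    - [-108, -89, 0, 0, 0, 0, 18]
    - [-138, -114, 0, 0, 0, 0, 18]
    - [-168, -139, 0, 0, 0, 0, 18]
    - [-190, -157, 0, 0, 0, 0, 18]
    - [-200, -165, 0, 0, 0, 0, 18]

```text
clock: 19.95
tcp_pos: [0.4915, -0.2049, 0.1188]
orientation: [-1.917, -2.488, 0.003]
contact_force: [0.3, -0.7, -1.9]
grip_width: 0.0226
gripper_force: 39.3
```

>>> step_arm:
  moves:
    - [0, 0, 0, 0, 0, 0, 18]
    - [0, 0, 0, 0, 0, 0, 18]
    - [0, 0, 30, 0, 0, 0, 18]
    - [0, 0, 60, 0, 0, 0, 18]
    - [0, 0, 60, 0, 0, 0, 18]
    - [0, 0, 60, 0, 0, 0, 18]

```text
clock: 20.55
tcp_pos: [0.4943, -0.1999, 0.0594]
orientation: [-1.908, -2.494, -0.001]
contact_force: [0.4, -0.2, -0.9]
grip_width: 0.0225
gripper_force: 39.4
```

Run:
```python
from h import *
o=r.get_obs();print(o['tcp_pos'],o['grip_width'],go(495.6,-201.4,12,105))
s=grab('side'); save('s7.png',np.hstack([cv2.resize(s['image'][180:320,200:420],None,fx=3,fy=3)]))
```

```text
[ 0.49430122 -0.19988352  0.05938149] 0.022453715274658156 (array([-1.9,  0.9, 47.4]), array([-0.0001, -0.0013,  0.0029]))
```

View pics/s7.png

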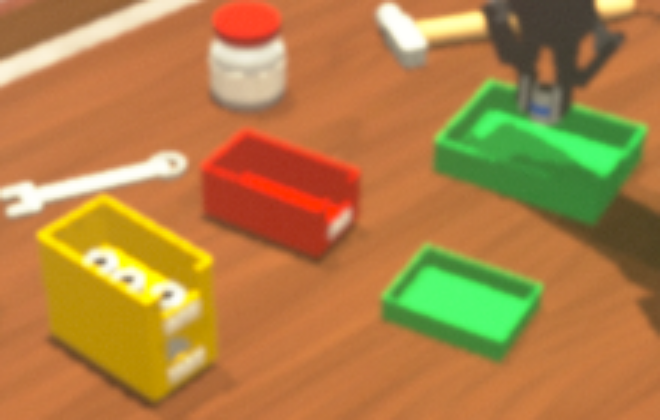

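The yellow stack stands square with its three nuts (130,285), the red bin is empty and in place (280,195), and the socket is held above the middle tray (545,110). Lowering.

>>> step_arm:
  moves:
    - [-1, 0, 10, 0, 0, 0, 18]
    - [-2, 1, 20, 0, 0, 0, 18]
    - [-2, 1, 30, 0, 0, 0, 18]
    - [-2, 1, 38, 0, 0, 0, 18]
    - [-2, 1, 42, 0, 0, 0, 18]
    - [-2, 1, 44, 0, 0, 0, 18]
    - [-2, 1, 45, 0, 0, 0, 18]
    - [-2, 1, 45, 0, 0, 0, 18]

```text
clock: 21.4
tcp_pos: [0.4952, -0.2035, 0.0143]
orientation: [1.912, 2.492, 0.0]
contact_force: [0.0, 0.0, -0.5]
grip_width: 0.0231
gripper_force: 39.4
```

>>> step_arm:
  moves:
    - [0, 0, 0.5, 0, 0, 0, 18]
    - [0, 0, 1, 0, 0, 0, 18]
    - [0, 0, 1.5, 0, 0, 0, 18]
    - [0, 0, 2, 0, 0, 0, 18]
    - [0, 0, 2, 0, 0, 0, 18]

```text
clock: 21.9
tcp_pos: [0.495, -0.2034, 0.0122]
orientation: [-1.912, -2.493, 0.0]
contact_force: [0.5, 0.0, -1.2]
grip_width: 0.0229
gripper_force: 39.4
```

>>> step_arm:
  moves:
    - [0, 0, 0.5, 0, 0, 0, 18]
    - [0, 0, 0.5, 0, 0, 0, 18]
    - [0, 0, 1, 0, 0, 0, 18]
    - [0, 0, 1, 0, 0, 0, 18]

```text
clock: 22.3
tcp_pos: [0.4951, -0.2034, 0.0116]
orientation: [1.912, 2.492, -0.0]
contact_force: [-1.6, -0.2, 4.3]
grip_width: 0.0229
gripper_force: 40.1
```

Contact. Releasing and rising.

>>> step_arm:
  moves:
    - [0, 0, 0, 0, 0, 0, 28]
    - [0, 0, 0, 0, 0, 0, 36]
    - [0, 0, 0, 0, 0, 0, 45]
    - [0, 0, 0, 0, 0, 0, 45]
    - [0, 0, 0, 0, 0, 0, 45]

```text
clock: 22.8
tcp_pos: [0.4951, -0.2034, 0.0111]
orientation: [-1.912, -2.493, -0.0]
contact_force: [-1.1, 0.4, 0.6]
grip_width: 0.045
gripper_force: 0.0
```

>>> step_arm:
  moves:
    - [0, 0, -10, 0, 0, 0, 45]
    - [0, 0, -25, 0, 0, 0, 45]
    - [0, 0, -45, 0, 0, 0, 45]
    - [0, 0, -70, 0, 0, 0, 45]
    - [0, 0, -100, 0, 0, 0, 45]
    - [0, 0, -130, 0, 0, 0, 45]
    - [0, 0, -130, 0, 0, 0, 45]
    - [0, 0, -130, 0, 0, 0, 45]

```text
clock: 23.6
tcp_pos: [0.4956, -0.2037, 0.1428]
orientation: [1.911, 2.49, 0.001]
contact_force: [-0.9, 0.5, -0.8]
grip_width: 0.0452
gripper_force: 0.0
```

Run:
```python
from h import *
f=grab('top'); f['im']=f['image']; W=f['W'];H=hsv(f['im'])
print('nut',box(f,(250,225),50,(20,35),.098,.125))
print('red',box(f,(331,212),30,(0,8),.05,.07))
s=grab('side');W=s['W'];m=(np.hypot(W[...,0]-.495,W[...,1]+.203)<.018)&(W[...,2]>.01)&(W[...,2]<.06)
print('socket side',m.sum(),W[m].mean(0),W[m][:,2].max(),hsv(s['image'])[m].mean(0))
print(r.get_obs()['tcp_pos'],r.get_obs()['contact_force'])
```

```text
nut (260, array([543.1, 237.4]), array([120.7,  68.9]), 5.39, array([ 99.5, 106.8, 111. ]))
red (200, array([592.7,  33.9]), array([121.1,  68.4]), 14.76, array([51.3, 57.1, 61.5]))
socket side 108 [ 0.49094356 -0.20315557  0.02960655] 0.042980738805037236 [ 58.72222222  64.91666667 136.57407407]
[ 0.49443074 -0.20334966  0.14094396] [-0.25109505  0.67022843 -0.78571916]
```

```bash
python3 -c "
from bench import r
print(r.hand_in())"
```

```text
the job is handed in; nothing more can be done
None
```

The job is handed in at about 24 s: the nut bin is stacked square on the bolt bin with its three nuts inside, the socket stands upright in the middle green tray, and the red bin measured unmoved.

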